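Feel for the hidden catch and open the concealed drawer

ROBOT

A 6-joint arm with a two-finger parallel gripper is mounted at the origin on the work surface. World frame = base frame: x ahead of the robot, y to its left, z up, the work surface at z = 0. Lengths are in mm, angles in rad, forces in N, time in s.
With the tool pointing down it reaches from about 350 to 875 mm from the base axis. Payload 4.2 kg.
Tool frame: the origin (TCP) lies at the very end of the fingers, on their centre line; the grasp point (between the pads) lies 19 mm behind it; z points along the fingers, y is the line along which they close (so a half turn about z gives the same grasp; the last joint's range is limited). The gripper opens to 85 mm and grips with 20 to 120 N. Pads are 22 mm wide; open, the fingers measure 114 mm over their backs; the gripper's body (76 mm by 85 mm) begins 54 mm behind the grasp point. The pads swing forward as they close: fully open they stand 13 mm farther back than shut.
Start: joints at [-0.898, 0.385, 0.008, 0, -1.194, -0.259], TCP at [251.32, -572.222, 231.312] pointing down, gripper open.
Joint ranges: [-3.14, 3.14], [-1.21, 2.06], [-1.07, 1.41], [-3.16, 2.05], [-2.99, -0.16], [-3.1, 3.1]. Speed limits (rad/s): [2.79, 2.79, 3.14, 3.14, 3.14, 3.14].

INTERFACE

Orientations are given as a unit quaternion [x, y, z, w].
In Python, from bench import arm, optics gives the robot as it stands. The module is installed in compiled form; this text tells all that it offers.
- The arm moves only by the tool step_arm, never from a script. Its argument "motion" is a list of rows, each an object with "dr": the turn, a rotation vector about the tool's x, y, z in units of 8 degrees (1.0 is 8 degrees), a list of three; "slide": the shift along the tool's x, y, z in mm, a list of three; "jaw": the finger opening in mm, from 0 to 85.4. A call has exactly 8 rows; each row is the pose to reach, as a shift and turn from the pose commanded when the call began, along the tool's axes at that moment; what a row does not reach only later rows make up. A row lasts 1/8 s, in which the tool goes at most 62.5 mm and 10.7 degrees, less where a joint would pass 70% of its speed; a pose out of reach is approached as far as the arm can. A call with a gripper value outside its range is refused whole. The fingers move at their own pace and stop on an object; the grip force is fixed at half the most. Time passes only in rows, so rows that repeat a pose let the fingers close, or fill a call up. It gives the time, the measured TCP pose, the force, the opening and the grip force at its end, in the units of the state.
- arm.read_state(): the state, without advancing time (a new reading comes with each control period).
- optics.get_image(name): name is "scene" or "top"; returns the picture (420x560x3 uint8, blue, green, red); there is no depth.
- optics.camera_info(name): a dict with "camera_matrix" (3x3 intrinsics, pixels), "view" (4x4, takes a point from world to camera coordinates). Camera axes: x right, y up, looking along -z (the intrinsics and any distortion apply to the point x, -y, -z); pixel columns grow to the right and rows downward; lengths in mm; the calibration is good to about 2 mm. A picture is of the moment at which its call begins. camera_info takes no time and is no camera call.
- arm.job_done(): hands the job in; it is judged then, once.
The state is a dict: "clock": time; "joints": joint angles; "joint_vel": joint speeds; "joint_efforts": joint torques, N m; "position": TCP position; "ee_rot": TCP orientation; "contact_force": force on the tool from outside, world axes, zero at the start; "wrist_torque": the same for the moment, N m; "gripper_width": finger opening in mm; "grasp_force": force on a finger pad.
Only numpy, scipy, OpenCV 4.12 (cv2) and the standard library are available. Lean on these libraries where they do the work, as an engineer would, in place of code of your own. Each camera call takes 0.05 s, during which the arm holds its last target. There are 200 camera calls.

TASK

The fixings for the switch plate are kept in the concealed drawer behind the plain middle fascia of the oak organiser. With shut fingers feel lightly along the dark groove in its top front edge until they sink with the sprung key hidden in the groove's floor, then press the key fully down so that the catch lets go and the drawer springs out, and draw the drawer out to its stop and let go of it. Feel gently, never leaning hard on the organiser, and leave the things lying around where they are.

Things in the scene. Friction and masses are not known exactly. Their poses are not given: they have to be found in the camera images.
- organiser: Oak bench-top organiser, fixed: 440 mm wide (its y), 220 deep (its x), 105 high. Origin: centre of its underside; front faces its own -x; z up. Its left and right 110 mm are blocks with small brass-knobbed drawer fronts (not used). The middle 220 mm has the plain fascia of the concealed drawer below and, along the top front edge above it, a finger groove with a dark wooden floor.
- groove_mid (a point): Centre of the groove's floor, 90 mm above the bench; axes as the organiser's. The groove runs along y for 110 mm to each side, ending at the side blocks, and is 39 mm wide in x. Its back wall rises 15 mm above the floor (side blocks too), the bead in front 4 mm. The floor is rigid except for the hidden key: touch it slowly (20 mm/s or less), a knock or a press of over 50 N marks it.
- key (a joint): Sinking of the sprung key, m: 0 flush, 0.008 sunk in its recess (1 N starts it, 3 N sinks it fully; springs back). The key is a 47 mm length of the groove floor, full width, one of the 47 mm lengths that line it, all alike. Its centre lies up to 50 mm either side of groove_mid along y, differs each time, and must be felt for: shut fingertips sink only when wholly on it.
- catch (a joint): Further travel of the same key, pressed on straight down against the catch once it has sunk, m: 0 to 0.0045 (12.5 mm below the floor in all). It starts at about 6 N and is fully down at about 9 N; from about 0.003 the drawer is set free. It springs back when let go.
- drawer (a joint): Travel of the concealed drawer, m: 0 shut and held by the catch, 0.13 at its stop, fully out. It slides to the organiser's -x. Once set free a spring ejects it 0.05 to 0.07; the rest is drawn by hand against 1 to 3 N. It stays where it is left.
- front_top (a point): Middle of the fascia's top edge, 64 mm above the bench; moves with the drawer. Fascia 14 mm thick, 214 wide, no handle. Behind it the drawer is open on top, floor 16 mm above the bench, its first 60 mm empty over the middle 100 mm of width. Once ejected the gap to the organiser is 38 mm or more: shut fingers can be let down into it to draw the fascia, or pinch it from above.
- multigrips_mid (a point): steel multigrips (water-pump pliers) with blue grips, 240 mm long, lying flat. Bystander.
- showerhead_mid (a point): chrome shower handset, 100 mm head on a 220 mm handle, lying face down. Bystander.
- plate_mid (a point): white plastic light switch plate, 86 x 86 x 8 mm, lying on top of the organiser. Bystander.
- dish_rim (a point): small white ceramic dish, 90 mm across, 28 mm high, standing on top of the organiser (point: centre of its rim). Bystander.
- tape_roll_mid (a point): roll of white pipe-thread tape, 54 mm across, 14 mm high, on top of the organiser. Bystander.
- screwdriver_grip (a point): 200 mm screwdriver with red handle, lying on the bench (point: on its handle). Bystander.
- elbow_mid (a point): brass pipe elbow, about 45 mm, on the bench. Bystander.
- tape_measure_mid (a point): yellow tape measure, 70 x 32 x 62 mm, standing on the bench. Bystander.

How it is judged (in metres and radians):
On the way, in this order (a step that is already met when the one before it is completed fails the run):
1. the sprung key is found and pressed down, fully sunk and the catch moved at least 2 mm (value of joint key above 0.006 m and value of joint catch above 0.002 m).
2. the catch lets go and the drawer springs out by more than 40 mm (value of joint drawer above 0.04 m), for 0.1 s.
At the end, for the whole second after the job is handed in: the drawer stands fully out, within 10 mm of its stop, at rest and let go, and the key has come back up to the groove's floor (within 2 mm) (value of joint drawer above 0.12 m and velocity of joint drawer between -0.01 and 0.01 m/s and value of joint key below 0.002 m and value of joint catch below 0.001 m); the robot touches nothing.
It fails at once if the organiser's body, groove or key is pressed or pushed with more than 50 N (contact force between any of the fingers, the arm and organiser above 50 N).
It fails at once if one of the things lying around is moved by more than 25 mm (distance of any of multigrips_mid, showerhead_mid, plate_mid, dish_rim, tape_roll_mid, screwdriver_grip, elbow_mid, tape_measure_mid from where it was at the start of the episode above 0.025 m).
It also fails if it takes over 72 s, if anything falls off the work surface, if the arm or the gripper's body presses on something with over 40 N, if the wrist force passes 120 N, or if a joint passes its speed limit or range.

## Working session

There is one attempt and no reset: what is moved stays moved. The work goes in short steps, Python scripts to look and compute and a tool call to move; the robot and the scene stay as the last step left them, time stands still between calls to the robot, and variables do not carry over. Pictures are saved under pics/ and viewed, at most 10 in all, crops included, and the job is handed in when it is done.

Besides the shell and the picture viewer there is one more tool, called after "Emit:" as name([rows], argument=value, ...), one row to a line, values as JSON. step_arm: Moves the arm, as the interface text tells. Its arguments: {"type":"object","properties":{"motion":{"type":"array","items":{"type":"object","properties":{"dr":{"type":"array","items":{"type":"number"}},"slide":{"type":"array","items":{"type":"number"}},"jaw":{"type":"number"}}}}},"required":["motion"]}

```bash
mkdir -p pics
python3 - <<'E'
from bench import arm, optics
import cv2
for n in("scene","top"):
    cv2.imwrite(f"pics/{n}0.png",optics.get_image(n)); i=optics.camera_info(n); print(n,i)
print(arm.read_state())
E
```

```text
scene {'camera_matrix': array([[398.49254886,   0.        , 284.18269571],
       [  0.        , 398.49254886, 213.18659881],
       [  0.        ,   0.        ,   1.        ]]), 'view': array([[ 6.66352673e-01,  7.45487716e-01, -1.49057357e-02,
        -3.72448637e+02],
       [-4.79084735e-01,  4.43376007e-01,  7.57558931e-01,
         1.56519453e+02],
       [ 5.71359723e-01, -4.97660308e-01,  6.52596572e-01,
        -1.49503450e+03],
       [ 0.00000000e+00,  0.00000000e+00,  0.00000000e+00,
         1.00000000e+00]])}
top {'camera_matrix': array([[528.43137448,   0.        , 290.45825877],
       [  0.        , 528.43137448, 207.99140588],
       [  0.        ,   0.        ,   1.        ]]), 'view': array([[-9.79216853e-04, -9.99831398e-01,  1.83362085e-02,
        -1.30571342e+01],
       [ 9.80786520e-01,  2.61681921e-03,  1.95066537e-01,
        -5.80077387e+02],
       [-1.95081631e-01,  1.81749186e-02,  9.80618595e-01,
        -1.45755712e+03],
       [ 0.00000000e+00,  0.00000000e+00,  0.00000000e+00,
         1.00000000e+00]])}
{'clock': 0.1, 'joints': array([-8.98396754e-01,  3.85488269e-01,  6.72593018e-03, -4.47009259e-04,
       -1.19399313e+00, -2.58607118e-01]), 'joint_vel': array([ 0.00176428, -0.00060081,  0.00418043,  0.00230467,  0.00173291,
        0.00234333]), 'joint_efforts': array([-7.74473119e-04, -3.93319881e+01,  1.88929403e+01,  4.19793874e+00,
       -2.54381528e-03, -3.37202117e-06]), 'position': array([ 251.10633436, -571.75161663,  230.30968332]), 'ee_rot': array([-2.05342528e-01,  9.78689656e-01,  9.68592898e-04, -2.54064225e-04]), 'contact_force': array([0.57112373, 0.05585015, 0.27215491]), 'wrist_torque': array([-0.02391869,  0.02584669, -0.00594879]), 'grasp_force': 0.0, 'gripper_width': 85.49563575260376}
```

View pics/top0.png

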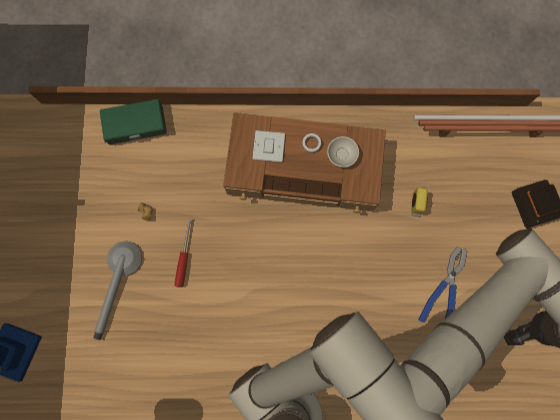

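View pics/scene0.png

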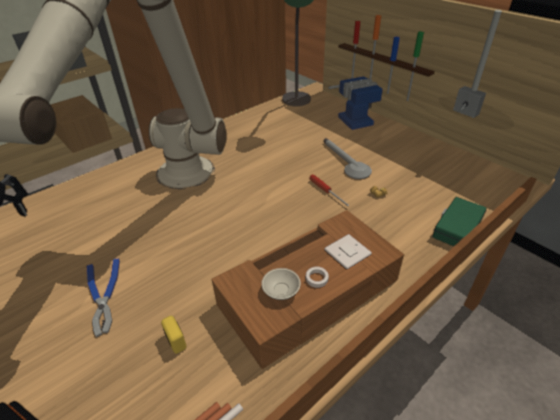

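The top view shows the organiser at about (232,115)–(385,203) px, with its dark groove from about (263,185) to (342,192) px. The scene view shows the organiser from behind. I'll zoom in on the groove.

```bash
cat > h.py <<'E'
from bench import arm, optics
import numpy as np, cv2
def px2w(n,u,v,z):
    i=optics.camera_info(n);K=i["camera_matrix"];V=i["view"];R=V[:3,:3];c=-R.T@V[:3,3]
    d=np.linalg.inv(K)@[u,v,1];d=R.T@(d*[1,-1,-1]);return c+d*(z-c[2])/d[2]
E
python3 - <<'E'
from h import *
im=cv2.imread("pics/top0.png")[105:215,215:395]
cv2.imwrite("pics/crop.png",cv2.resize(im,None,fx=4.4,fy=4.4,interpolation=cv2.INTER_CUBIC))
E
```

```text
(no output)
```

View pics/crop.png

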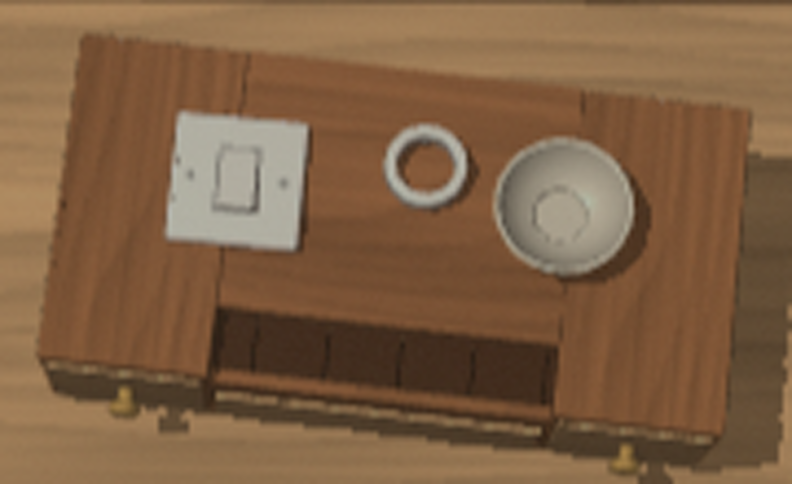

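The crop shows the top corners at (82,36), (750,110), (718,435) and (40,358). The groove floor has seams at x≈253, 328, 402, 473 and 545. Two tiles lie within ±50 mm of the centre: 328–402 and 402–473.

Run:
```python
from h import *
w=lambda x,y,z:px2w("top",215+(x+.5)/4.4-.5,105+(y+.5)/4.4-.5,z)
C=np.array([w(82,36,105),w(750,110,105),w(718,435,105),w(40,358,105)]);print(C.round(0))
for a,b in((0,1),(1,2),(2,3),(3,0)):print(np.linalg.norm(C[a]-C[b]).round(1))
c=C.mean(0);ey=(C[0]-C[1]+C[3]-C[2]);ey/=np.linalg.norm(ey);ex=np.array([ey[1],-ey[0],0]);print("yaw",np.arctan2(ex[1],ex[0]),"c",c)
def loc(p):d=p-c;return (d@ex).round(1),(d@ey).round(1)
for q in [(253,345),(328,355),(402,365),(473,372),(545,378),(213,345),(557,375)]:print(q,loc(w(*q,90)))
# groove: front bead inner edge & back wall top edge
for q,z in [((390,330),105),((390,395),94)]:print(loc(w(*q,z)))
for lx in (-88,):
  for ly in(13.5,-33,-10):print(ly,(c+lx*ex+ly*ey).round(1))
s=arm.read_state();from scipy.spatial.transform import Rotation as Ro
print(Ro.from_quat(s["ee_rot"]).as_matrix().round(3),s["position"])
```

```text
[[ 849.  152.  105.]
 [ 801. -283.  105.]
 [ 584. -255.  105.]
 [ 633.  175.  105.]]
438.4
218.3
432.6
217.3
yaw -0.11157369094355138 c [716.55901009 -52.91799167 105.        ]
(253, 345) (np.float64(-81.0), np.float64(84.3))
(328, 355) (np.float64(-82.0), np.float64(35.6))
(402, 365) (np.float64(-83.2), np.float64(-12.3))
(473, 372) (np.float64(-82.5), np.float64(-58.1))
(545, 378) (np.float64(-81.1), np.float64(-104.5))
(213, 345) (np.float64(-84.0), np.float64(109.8))
(557, 375) (np.float64(-78.3), np.float64(-112.0))
(np.float64(-64.9), np.float64(-2.0))
(np.float64(-104.6), np.float64(-6.7))
13.5 [630.6 -29.7 105. ]
-33 [625.4 -75.9 105. ]
-10 [628.  -53.1 105. ]
[[-0.916 -0.402 -0.001]
 [-0.402  0.916  0.002]
 [ 0.     0.002 -1.   ]] [ 251.10633436 -571.75161663  230.30968332]
```

Emit:
step_arm([
  {"dr":[0,0,0.47],"slide":[-51,30.7,0],"jaw":0},
  {"dr":[0,0,0.94],"slide":[-102,61.4,0],"jaw":0},
  {"dr":[0,0,1.41],"slide":[-153,92,0],"jaw":0},
  {"dr":[0,0,1.88],"slide":[-204,122.8,0],"jaw":0},
  {"dr":[0,0,2.35],"slide":[-255,153.5,0],"jaw":0},
  {"dr":[0,0,2.82],"slide":[-306,184,0],"jaw":0},
  {"dr":[0,0,3.29],"slide":[-357,215,0],"jaw":0},
  {"dr":[0,0,3.76],"slide":[-408,245.5,0],"jaw":0},
])

```text
clock: 1.1
position: [526.8, -181.5, 231.0]
ee_rot: [0.057, 0.998, 0.0, -0.0]
contact_force: [0.6, 0.2, 0.7]
gripper_width: 0.2
grasp_force: 0.0
```

```bash
cat >> h.py <<'E'
from scipy.spatial.transform import Rotation as Ro
C0=np.array([716.56,-52.92,0]);EX=np.array([.9938,-.1113,0]);EY=np.array([.1113,.9938,0])
def to(lx,ly,z):
    s=arm.read_state();R=Ro.from_quat(s["ee_rot"]).as_matrix();t=C0+lx*EX+ly*EY+[0,0,z]
    Rt=np.column_stack([-EX,EY,[0,0,-1]])
    d=s["position"]-C0
    print("t",s["clock"],"loc",(d@EX).round(1),(d@EY).round(1),d[2].round(1),"F",s["contact_force"].round(1),"w",s["gripper_width"])
    print("slide",(R.T@(t-s["position"])).round(1),"dr",(Ro.from_matrix(R.T@Rt).as_rotvec()/np.radians(8)).round(2))
E
python3 -c "
from h import *
to(-85,11.7,130)"
```

```text
t 1.1 loc -174.3 -148.9 231.0 F [0.6 0.2 0.7] w 0.16359982405079393
slide [-89.1 160.7 101. ] dr [ 0.   -0.   -0.01]
```

Emit:
step_arm([
  {"dr":[0,0,0],"slide":[-25,45,0],"jaw":0},
  {"dr":[0,0,0],"slide":[-50,90,10],"jaw":0},
  {"dr":[0,0,0],"slide":[-72,130,30],"jaw":0},
  {"dr":[0,0,0],"slide":[-89,160.7,60],"jaw":0},
  {"dr":[0,0,0],"slide":[-89,160.7,90],"jaw":0},
  {"dr":[0,0,0],"slide":[-89,160.7,110],"jaw":0},
  {"dr":[0,0,0],"slide":[-89,160.7,118],"jaw":0},
  {"dr":[0,0,0],"slide":[-89,160.7,118],"jaw":0},
])

```text
clock: 2.1
position: [632.3, -33.7, 113.0]
ee_rot: [0.056, 0.998, -0.0, -0.0]
contact_force: [0.8, 0.4, 0.2]
gripper_width: -0.1
grasp_force: 0.0
```

```bash
python3 -c "
from h import *
to(-85,11.7,90)
cv2.imwrite('pics/a.png',cv2.resize(optics.get_image('scene')[180:380,180:440],None,fx=3,fy=3))"
```

```text
t 2.1 loc -85.9 9.7 113.0 F [0.8 0.4 0.2] w -0.07943108758554754
slide [-0.9  2.  23. ] dr [-0.   -0.01  0.  ]
```

View pics/a.png

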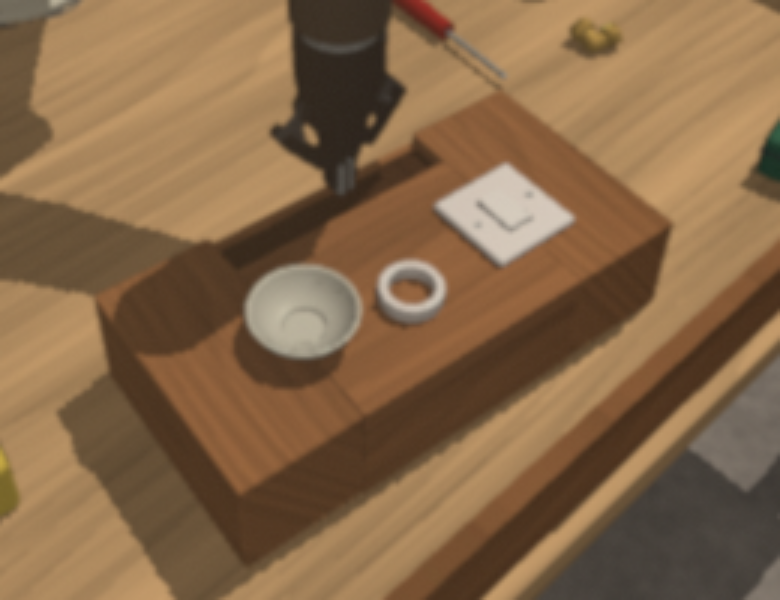

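The shut fingertips at (340,190) px hang over the groove, clear of the dish and plate. I'll lower them and feel.

Emit:
step_arm([
  {"dr":[0,0,0],"slide":[-1,2,6],"jaw":0},
  {"dr":[0,0,0],"slide":[-1,2,12],"jaw":0},
  {"dr":[0,0,0],"slide":[-1,2,15],"jaw":0},
  {"dr":[0,0,0],"slide":[-1,2,17],"jaw":0},
  {"dr":[0,0,0],"slide":[-1,2,19],"jaw":0},
  {"dr":[0,0,0],"slide":[-1,2,21],"jaw":0},
  {"dr":[0,0,0],"slide":[-1,2,22.5],"jaw":0},
  {"dr":[0,0,0],"slide":[-1,2,23.5],"jaw":0},
])

```text
clock: 3.15
position: [633.6, -31.7, 89.8]
ee_rot: [0.056, 0.998, -0.0, -0.0]
contact_force: [0.9, -0.4, 0.7]
gripper_width: 0.0
grasp_force: 0.4
```

Emit:
step_arm([
  {"dr":[0,0,0],"slide":[0,0,0.5],"jaw":0},
  {"dr":[0,0,0],"slide":[0,0,1],"jaw":0},
  {"dr":[0,0,0],"slide":[0,0,1.5],"jaw":0},
  {"dr":[0,0,0],"slide":[0,0,2],"jaw":0},
  {"dr":[0,0,0],"slide":[0,0,2.5],"jaw":0},
  {"dr":[0,0,0],"slide":[0,0,2.5],"jaw":0},
  {"dr":[0,0,0],"slide":[0,0,2.5],"jaw":0},
  {"dr":[0,0,0],"slide":[0,0,2.5],"jaw":0},
])

```text
clock: 4.15
position: [633.7, -31.7, 87.3]
ee_rot: [0.056, 0.998, 0.0, -0.0]
contact_force: [-0.8, -0.2, 1.4]
gripper_width: -0.3
grasp_force: 0.7
```

Emit:
step_arm([
  {"dr":[0,0,0],"slide":[0,0,0.5],"jaw":0},
  {"dr":[0,0,0],"slide":[0,0,1],"jaw":0},
  {"dr":[0,0,0],"slide":[0,0,1.5],"jaw":0},
  {"dr":[0,0,0],"slide":[0,0,2],"jaw":0},
  {"dr":[0,0,0],"slide":[0,0,2.5],"jaw":0},
  {"dr":[0,0,0],"slide":[0,0,3],"jaw":0},
  {"dr":[0,0,0],"slide":[0,0,3],"jaw":0},
  {"dr":[0,0,0],"slide":[0,0,3],"jaw":0},
])

```text
clock: 5.15
position: [633.7, -31.7, 84.3]
ee_rot: [0.056, 0.998, -0.0, -0.0]
contact_force: [-1.9, -0.7, 2.1]
gripper_width: 0.1
grasp_force: 1.1
```

It is the key. I'll press it further: full travel is at 77.5 mm.

Emit:
step_arm([
  {"dr":[0,0,0],"slide":[0,0,1],"jaw":0},
  {"dr":[0,0,0],"slide":[0,0,2],"jaw":0},
  {"dr":[0,0,0],"slide":[0,0,3],"jaw":0},
  {"dr":[0,0,0],"slide":[0,0,3.5],"jaw":0},
  {"dr":[0,0,0],"slide":[0,0,4],"jaw":0},
  {"dr":[0,0,0],"slide":[0,0,4.5],"jaw":0},
  {"dr":[0,0,0],"slide":[0,0,5],"jaw":0},
  {"dr":[0,0,0],"slide":[0,0,5],"jaw":0},
])

```text
clock: 6.15
position: [633.6, -31.7, 80.8]
ee_rot: [0.055, 0.998, -0.0, 0.0]
contact_force: [-4.1, 1.7, 9.2]
gripper_width: 0.1
grasp_force: 4.4
```

Emit:
step_arm([
  {"dr":[0,0,0],"slide":[0,0,0.5],"jaw":0},
  {"dr":[0,0,0],"slide":[0,0,1],"jaw":0},
  {"dr":[0,0,0],"slide":[0,0,1.5],"jaw":0},
  {"dr":[0,0,0],"slide":[0,0,2],"jaw":0},
  {"dr":[0,0,0],"slide":[0,0,2.5],"jaw":0},
  {"dr":[0,0,0],"slide":[0,0,2.5],"jaw":0},
  {"dr":[0,0,0],"slide":[0,0,2.5],"jaw":0},
  {"dr":[0,0,0],"slide":[0,0,2.5],"jaw":0},
])

```text
clock: 7.15
position: [633.6, -31.7, 78.1]
ee_rot: [0.055, 0.998, -0.0, 0.0]
contact_force: [-4.3, 0.4, 8.5]
gripper_width: -0.4
grasp_force: 4.1
```

```bash
python3 -c "
from h import *
to(-85,11.7,130)
cv2.imwrite('pics/b.png',cv2.resize(optics.get_image('top')[95:245,210:410],None,fx=4,fy=4))"
```

```text
t 7.15 loc -84.8 11.8 78.1 F [-4.3  0.4  8.5] w -0.3667627147148379
slide [  0.2  -0.2 -51.9] dr [-0.    0.    0.01]
```

View pics/b.png

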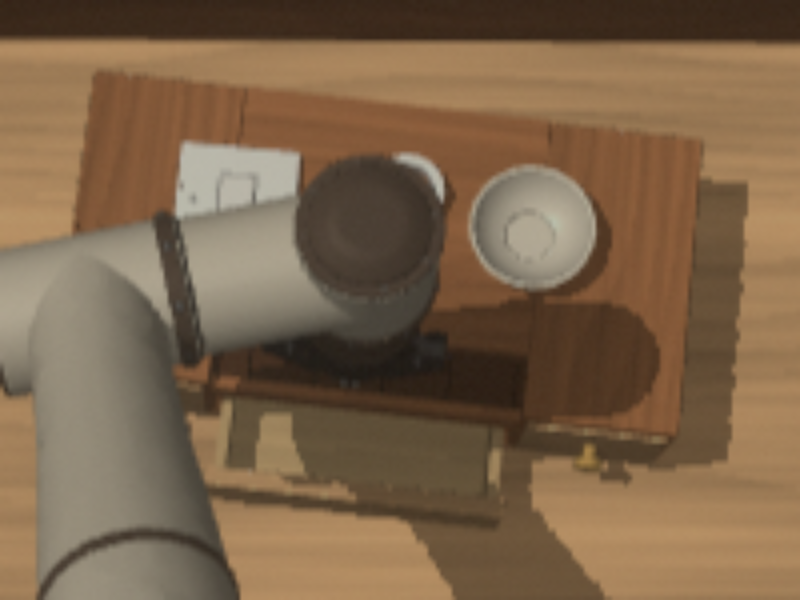

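The drawer has sprung out; its fascia top edge runs from (205,490) to (497,520) px in the crop. I'll lift out and compute the gap.

Emit:
step_arm([
  {"dr":[0,0,0],"slide":[0,0,-3],"jaw":0},
  {"dr":[0,0,0],"slide":[0,0,-8],"jaw":0},
  {"dr":[0,0,0],"slide":[0,0,-14],"jaw":0},
  {"dr":[0,0,0],"slide":[0,0,-24],"jaw":0},
  {"dr":[0,0,0],"slide":[0,0,-36],"jaw":0},
  {"dr":[0,0,0],"slide":[10,0,-46],"jaw":0},
  {"dr":[0,0,0],"slide":[25,0,-46],"jaw":0},
  {"dr":[0,0,0],"slide":[40,0,-46],"jaw":0},
])

```text
clock: 8.2
position: [593.0, -27.2, 123.5]
ee_rot: [0.056, 0.998, 0.0, 0.0]
contact_force: [0.2, 0.7, -0.2]
gripper_width: -0.1
grasp_force: 0.0
```

Run:
```python
from h import *
im=optics.get_image('top')
cv2.imwrite('pics/c.png',cv2.resize(im[180:240,240:360],None,fx=6,fy=6,interpolation=cv2.INTER_CUBIC))
for x,y,z in[(495,512,64),(495,524,64),(205,486,64),(205,496,64)]:
    p=px2w("top",210+x/4,95+y/4,z)-C0;print((p@EX).round(1),(p@EY).round(1))
to(-130,0,40)
```

```text
-170.7 -102.2
-179.3 -103.0
-175.4 104.6
-182.6 103.8
t 8.25 loc -127.7 11.7 123.4 F [-2.7  0.7 -0.4] w 0.020620920699760282
slide [  2.1 -11.8  83.4] dr [ 0.   -0.01 -0.  ]
```

View pics/c.png

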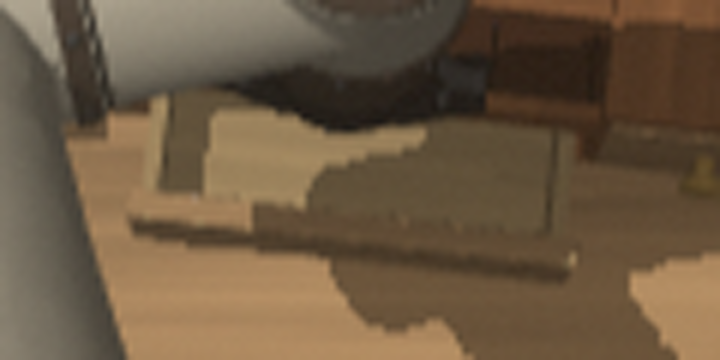

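The crop shows the fascia's top face at about (130,210)–(575,255) px. Its back edge is near local x ≈ −158 to −163, so the gap spans about −110 to −158. I'll let the shut fingers down at −133.

Emit:
step_arm([
  {"dr":[0,0,0],"slide":[5,-12,10],"jaw":0},
  {"dr":[0,0,0],"slide":[5,-12,25],"jaw":0},
  {"dr":[0,0,0],"slide":[5,-12,38],"jaw":0},
  {"dr":[0,0,0],"slide":[5,-12,48],"jaw":0},
  {"dr":[0,0,0],"slide":[5,-12,57],"jaw":0},
  {"dr":[0,0,0],"slide":[5,-12,66],"jaw":0},
  {"dr":[0,0,0],"slide":[5,-12,75],"jaw":0},
  {"dr":[0,0,0],"slide":[5,-12,79],"jaw":0},
])

```text
clock: 9.25
position: [587.4, -38.6, 43.1]
ee_rot: [0.056, 0.998, -0.0, -0.0]
contact_force: [0.3, -0.2, 0.6]
gripper_width: -0.1
grasp_force: 0.0
```

Emit:
step_arm([
  {"dr":[0,0,0],"slide":[6,0,0],"jaw":0},
  {"dr":[0,0,0],"slide":[12,0,0],"jaw":0},
  {"dr":[0,0,0],"slide":[18,0,0],"jaw":0},
  {"dr":[0,0,0],"slide":[26,0,0],"jaw":0},
  {"dr":[0,0,0],"slide":[34,0,0],"jaw":0},
  {"dr":[0,0,0],"slide":[44,0,0],"jaw":0},
  {"dr":[0,0,0],"slide":[54,0,0],"jaw":0},
  {"dr":[0,0,0],"slide":[64,0,0],"jaw":0},
])

```text
clock: 10.25
position: [523.6, -31.3, 44.0]
ee_rot: [0.056, 0.998, 0.0, 0.0]
contact_force: [2.2, 0.3, 1.3]
gripper_width: -0.1
grasp_force: 0.8
```

```bash
python3 -c "
from h import *
to(-215,0,43)"
```

```text
t 10.25 loc -194.2 0.0 44.0 F [2.2 0.3 1.3] w -0.140433058511488
slide [20.8 -0.   1. ] dr [0. 0. 0.]
```

Emit:
step_arm([
  {"dr":[0,0,0],"slide":[3,0,0],"jaw":0},
  {"dr":[0,0,0],"slide":[6,0,0],"jaw":0},
  {"dr":[0,0,0],"slide":[9,0,0],"jaw":0},
  {"dr":[0,0,0],"slide":[12,0,0],"jaw":0},
  {"dr":[0,0,0],"slide":[15,0,0],"jaw":0},
  {"dr":[0,0,0],"slide":[17,0,0],"jaw":0},
  {"dr":[0,0,0],"slide":[19,0,0],"jaw":0},
  {"dr":[0,0,0],"slide":[20,0,0],"jaw":0},
])

```text
clock: 11.25
position: [503.9, -29.3, 43.7]
ee_rot: [0.056, 0.998, -0.0, -0.0]
contact_force: [1.8, -0.8, -1.3]
gripper_width: 0.1
grasp_force: 0.6
```

Emit:
step_arm([
  {"dr":[0,0,0],"slide":[1,0,0],"jaw":0},
  {"dr":[0,0,0],"slide":[2,0,0],"jaw":0},
  {"dr":[0,0,0],"slide":[3,0,0],"jaw":0},
  {"dr":[0,0,0],"slide":[4,0,0],"jaw":0},
  {"dr":[0,0,0],"slide":[5,0,0],"jaw":0},
  {"dr":[0,0,0],"slide":[6,0,0],"jaw":0},
  {"dr":[0,0,0],"slide":[6,0,0],"jaw":0},
  {"dr":[0,0,0],"slide":[6,0,0],"jaw":0},
])

```text
clock: 12.25
position: [500.2, -28.5, 44.2]
ee_rot: [0.055, 0.998, 0.0, 0.002]
contact_force: [6.1, -2.3, -3.3]
gripper_width: 0.3
grasp_force: 2.9
```

The force has risen, so the drawer is at its stop. I'll back off and lift away.

Emit:
step_arm([
  {"dr":[0,0,0],"slide":[-6,0,0],"jaw":0},
  {"dr":[0,0,0],"slide":[-12,0,0],"jaw":0},
  {"dr":[0,0,0],"slide":[-12,0,-15],"jaw":0},
  {"dr":[0,0,0],"slide":[-12,0,-40],"jaw":0},
  {"dr":[0,0,0],"slide":[-12,0,-75],"jaw":0},
  {"dr":[0,0,0],"slide":[-12,0,-110],"jaw":0},
  {"dr":[0,0,0],"slide":[-12,0,-140],"jaw":0},
  {"dr":[0,0,0],"slide":[-12,0,-140],"jaw":0},
])

```text
clock: 13.25
position: [511.3, -29.7, 187.4]
ee_rot: [0.055, 0.998, 0.001, 0.003]
contact_force: [-0.2, 0.6, -0.5]
gripper_width: -0.0
grasp_force: 0.0
```

```bash
python3 -c "
from h import *
to(-215,0,180)
cv2.imwrite('pics/d.png',cv2.resize(optics.get_image('top')[95:245,210:410],None,fx=4,fy=4))"
```

```text
t 13.25 loc -206.5 0.3 187.4 F [-0.2  0.6 -0.5] w -0.032422039970011966
slide [ 8.5 -0.3  7.3] dr [0.01 0.05 0.  ]
```

View pics/d.png

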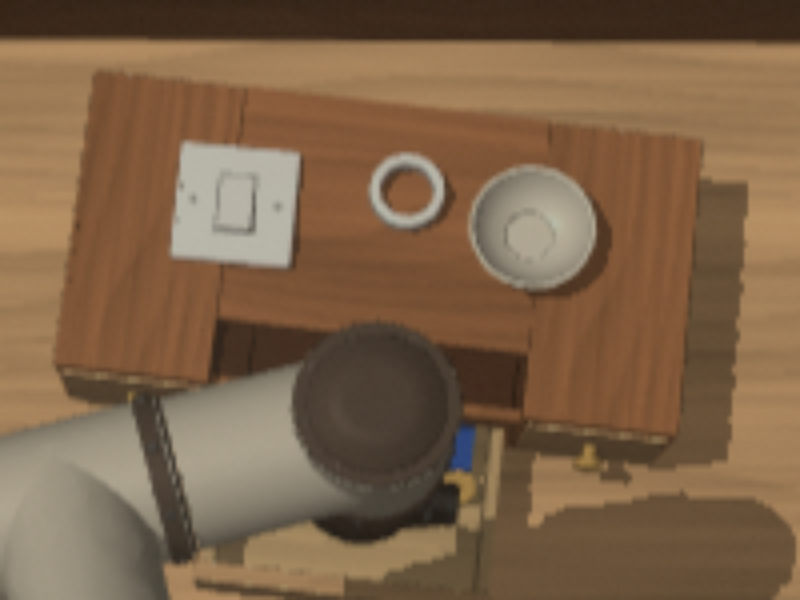

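The drawer is well out: the fascia's top-left corner is at about (197,572) px, and the things on top haven't moved. A quick numeric check, then I'll hand in.

Run:
```python
from h import *
for x,y in[(200,565),(195,583)]:
    p=px2w("top",210+x/4,95+y/4,64)-C0;print((p@EX).round(1),(p@EY).round(1))
```

```text
-232.0 101.3
-245.1 103.2
```

```bash
python3 -c "
from bench import arm
print(arm.job_done())"
```

```text
the job is handed in; nothing more can be done
None
```

The hidden key was found and pressed, the drawer sprang out and was drawn to its stop and let go, and the job is handed in; no pass/fail verdict was returned.

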